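Unstack the clean labware onto its stations

TASK

Set up the bench for sample preparation by taking the stack of clean labware apart from the top down, one piece at a time: stand the weighing bottle in the middle of the balance pan, lay the aluminium block flat on the heater's plate inside its lip, stand the beaker in the middle of the stirrer's round plate, and lay the emptied tube rack flat in the drip tray. Set every piece down upright and gently, do not drop it or carry it with another on top, and leave the two small vials beside the stack standing where they are.

Things in the scene. Friction and masses are not known exactly. Their poses are not given: they have to be found in the camera images.
- weighing_bottle: Small closed amber glass bottle with a black lid, a plain cylinder 36 mm in diameter, 40 mm tall, about 60 g. Stands upright on the middle of the aluminium block, at the top of the stack. Origin: centre of its underside, z up.
- block: Square aluminium heating block, 60 x 60 x 36 mm tall, about 320 g, with four 14 mm blind holes in its top. Stands on one half of the rack, its sides about parallel to the rack's; the weighing bottle stands on it. Origin: centre of its underside, z up, x and y square to its sides.
- beaker: Open stainless steel beaker without handle or spout, a cylinder 56 mm in outer diameter, 55 mm tall, wall 2.5 mm, about 110 g, stiff. Stands upright on the other half of the rack, its centre about 90 mm from the block's. Origin: centre of its underside, z up.
- rack: White plastic tube rack at the bottom of the stack, a solid-sided oblong 62 mm (its x) x 170 mm (its y) x 38 mm tall, with two rows of seven dark, shallow tube openings in its top, about 220 g. Can be gripped across its 62 mm width at the middle. Origin: centre of its underside, z up.
- balance: Compact white laboratory balance with a round bare steel pan, 90 mm in diameter, its flat top 60 mm above the table; greenish display. Fixed to the bench. Origin: table level, on the vertical axis through the plate's centre; the +x side carries a lower control panel (65 to 113 mm from the origin, not above 50 mm); the body is 130 mm square around the origin.
- heater: Dry block heater: grey housing with a square dark heating plate, its top 60 mm above the table, surrounded by an aluminium lip 5 mm high, 84 x 84 mm inside and 94 x 94 mm outside, its sides along the body's x and y. Fixed to the bench. Origin: table level, on the vertical axis through the plate's centre; the +x side carries a lower control panel (65 to 113 mm from the origin, not above 50 mm); the body is 130 mm square around the origin.
- stirrer: Magnetic stirrer: dark steel housing with a round white ceramic plate, 116 mm in diameter, its flat top 60 mm above the table; two black knobs. Fixed to the bench. Origin: table level, on the vertical axis through the plate's centre; the +x side carries a lower control panel (65 to 113 mm from the origin, not above 50 mm); the body is 130 mm square around the origin.
- drip_tray: Flat oblong aluminium drip tray fixed on the bench, outside 106 mm (its x) x 206 mm (its y), rim 3 mm thick and 10 mm above the table; inside 100 x 200 mm, floor 4 mm above the table. Origin: table level, centre.
- vial_left: Small clear glass vial with a white cap, 26 mm in diameter, 44 mm tall, loose, standing on the table to the left (+y) of the stack; a bystander. Origin: centre of its underside.
- vial_right: The same kind of vial, standing to the right (-y) of the stack; a bystander. Origin: centre of its underside.

How it is judged:
By the outcome, as a careful person would: the job done as asked, in the order asked, and still so for the second after the job is handed in, with the robot touching nothing.
It also fails if it takes over 109 s, if anything falls off the work surface, if the arm or the gripper's body presses on something with over 40 N, if the wrist force passes 120 N, or if a joint passes its speed limit or range.

ROBOT

A 6-joint arm with a two-finger parallel gripper is mounted at the origin on the work surface. World frame = base frame: x ahead of the robot, y to its left, z up, the work surface at z = 0. Lengths are in m, angles in rad, forces in N, time in s.
With the tool pointing down it reaches from about 0.35 to 0.775 m from the base axis. Payload 5.5 kg.
Tool frame: the origin (TCP) lies on the mounting face of the last link; the fingertips stand 173 mm ahead of it and the grasp point (between the pads) lies 155 mm ahead of it; z points along the fingers, y is the direction in which the jaws open and shut (so a half turn about z gives the same grasp; the last joint's range is limited). The gripper opens to 85 mm and grips with 20 to 120 N. Pads are 22 mm wide; open, the fingers measure 114 mm over their backs; the gripper's body (76 mm by 85 mm) begins 54 mm behind the grasp point. The pads swing forward as they close: fully open they stand 13 mm farther back than shut.
Start: joints at [-1.244, 0.313, 0.046, 1.304, 0, 1.431], TCP at [0.259, -0.514, 0.405] pointing down, gripper open.
Joint ranges: [-2.76, 2.76], [-0.86, 1.69], [-1.03, 1.26], [-2.2, 2.34], [-1.47, 1.5], [-3.14, 3.14]. Speed limits (rad/s): [2.57, 2.57, 3.14, 3.14, 3.14, 3.14].

INTERFACE

Orientations are given as a unit quaternion [w, x, y, z].
In Python, from workcell import * gives the robot as it stands. The module is installed in compiled form; this text tells all that it offers.
- The arm moves only by the shell command python3 -m crank 'ROWS' [FORCE]. ROWS is JSON, a list of rows, each a list of 7 numbers: the shift along the tool's x, y, z in mm, then the turn, a rotation vector about the tool's x, y, z in degrees, then the opening, from 0 (shut) to 1 (fully open). A call has exactly 8 rows; each row shifts and turns the commanded pose from where the row before left it, along the tool's axes as they then stand; what a row does not reach is not made up. A row lasts 1/8 s, in which the tool goes at most 62.5 mm and 10.7 degrees, less where a joint would pass 70% of its speed; a pose out of reach is approached as far as the arm can. A call with a gripper value outside its range is refused whole. The fingers move at their own pace and stop on an object; FORCE is the grip in N (left out, the last holds). Time passes only in rows, so rows that do not move let the fingers close, or fill a call up. It gives the time, the measured TCP pose, the force and the opening at its end, in the units of the state.
- get_state(): the state, without advancing time (a new reading comes with each control period).
- read_camera(name): name is "scene" or "top"; returns the picture (384x512x3 uint8, blue, green, red); there is no depth.
- calibration(name): a dict with "fx", "fy", "cx", "cy" (pixels), "k1" (the pictures are not rectified: a ray, as slopes to the right and down, at radius r is drawn at 1 + k1 r^2 times it, then the intrinsics apply), "extrinsics" (4x4, takes a point from world to camera coordinates). Camera axes: x right, y down, z forward; pixel columns grow to the right and rows downward; lengths in m; the calibration is good to about 2 mm. A picture is of the moment at which its call begins. calibration takes no time and is no camera call.
- hand_in(): hands the job in, once; it reports no verdict.
The state is a dict: "clock": time; "joint_pos": joint angles; "qvel": joint speeds; "tau": joint torques, N m; "tcp_pos": TCP position; "orientation": TCP orientation; "wrist_force": force on the tool from outside, world axes, zero at the start; "ft_torque": the same for the moment, N m; "finger_gap": finger opening in m.
Only numpy, scipy, OpenCV 4.12 (cv2) and the standard library are available. Lean on these libraries where they do the work, as an engineer would, in place of code of your own. Each camera call takes 0.05 s, during which the arm holds its last target.

## Working session

There is one attempt and no reset: what is moved stays moved. The work goes in short steps, Python scripts to look and compute and a shell command to move; the robot and the scene stay as the last step left them, time stands still between calls to the robot, and variables do not carry over. Pictures are saved under pics/ and viewed, and the job is handed in when it is done.

```bash
mkdir -p pics
python3 - <<'E'
from workcell import *
import cv2
for n in("scene","top"):
    cv2.imwrite(f"pics/{n}0.png",read_camera(n)); c=calibration(n); print(n,c)
print(get_state())
E
```

```text
scene {'fx': 350.32202238553305, 'fy': 350.32202238553305, 'cx': 254.82771607680618, 'cy': 198.0337333810781, 'k1': -0.06019193766749103, 'extrinsics': array([[ 0.29215515,  0.95635047, -0.00625629, -0.16978197],
       [ 0.53955052, -0.17022127, -0.82456653, -0.22171087],
       [-0.78963954,  0.23752577, -0.56573041,  1.37228655],
       [ 0.        ,  0.        ,  0.        ,  1.        ]])}
top {'fx': 350.8640523905563, 'fy': 350.8640523905563, 'cx': 259.9369422656408, 'cy': 195.327751411763, 'k1': -0.0971230640428748, 'extrinsics': array([[ 0.0060288 , -0.99998112, -0.00118624, -0.0096881 ],
       [-0.99719693, -0.00592354, -0.07458687,  0.53997029],
       [ 0.07457844,  0.00163258, -0.99721381,  1.1255668 ],
       [ 0.        ,  0.        ,  0.        ,  1.        ]])}
{'clock': 0.1, 'joint_pos': array([-1.24363205e+00,  3.13915087e-01,  4.50449686e-02,  1.30359102e+00,
       -1.19800073e-05,  1.43122463e+00]), 'qvel': array([ 0.00041494, -0.00057001,  0.00251276,  0.00092131, -0.00021225,
        0.00049537]), 'tau': array([ 2.02424642e-03, -4.81728315e+01,  2.99242204e+01,  1.28320974e-02,
       -1.71723027e-04, -5.71862174e-06]), 'tcp_pos': array([ 0.25867821, -0.51331615,  0.40388414]), 'orientation': array([-8.28188062e-04,  9.72892711e-01,  2.31255443e-01, -8.39260248e-05]), 'wrist_force': array([0.18189158, 0.49954155, 0.22761386]), 'ft_torque': array([-0.02444212,  0.03311671,  0.02857437]), 'finger_gap': 0.08513569848393761}
```

View pics/scene0.png

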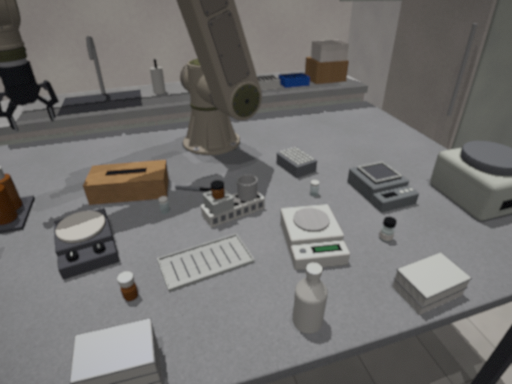

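View pics/top0.png

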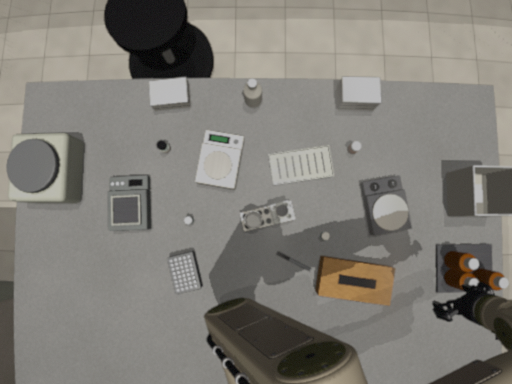

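The scene view shows the heater at (382,183), the balance at (312,232), the stirrer at (83,237), the tray at (207,260) and the stack at (232,200). In the top view these sit at (128,205), (218,160), (388,205), (301,164) and (267,215), with the vials at (188,219) and (325,237). I'll zoom in next.

Run:
```python
import cv2
t=cv2.imread("pics/top0.png"); s=cv2.imread("pics/scene0.png")
cv2.imwrite("pics/t_a.png",cv2.resize(t[120:250,100:260],None,fx=4.9,fy=4.5,interpolation=cv2.INTER_CUBIC)[:600,:800])
cv2.imwrite("pics/t_b.png",cv2.resize(t[130:250,230:420],None,fx=4,fy=4,interpolation=cv2.INTER_CUBIC))
cv2.imwrite("pics/s_a.png",cv2.resize(s[150:290,150:340],None,fx=4,fy=4,interpolation=cv2.INTER_CUBIC))
```

```text
(no output)
```

View pics/t_b.png

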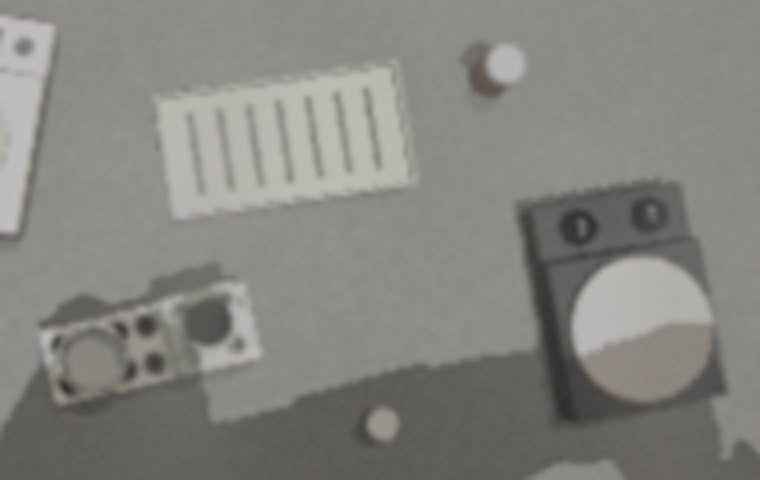

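View pics/s_a.png

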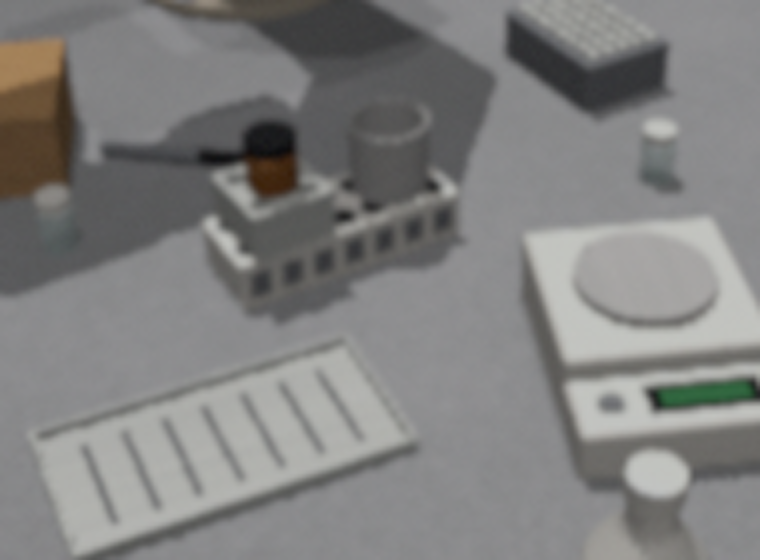

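View pics/t_a.png

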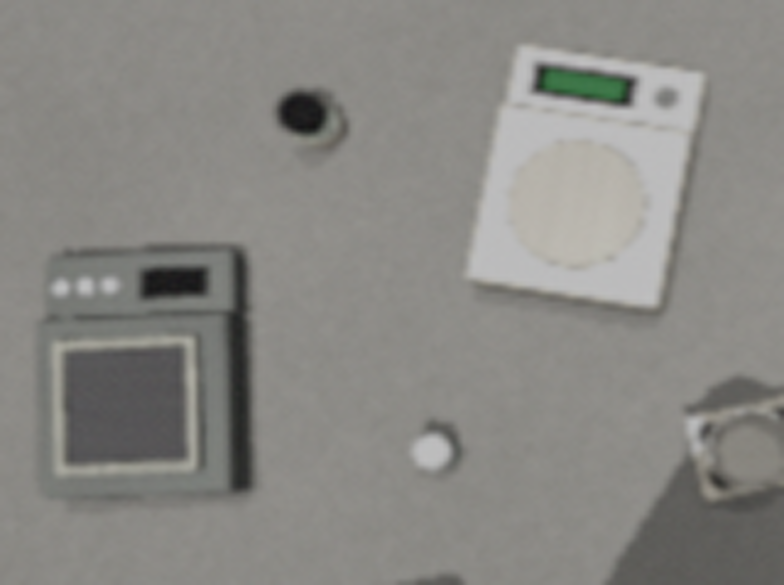

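```bash
cat > h.py <<'E'
from workcell import *
import numpy as np, cv2
def cast(name,px,z):
    c=calibration(name); K=np.array([[c["fx"],0,c["cx"]],[0,c["fy"],c["cy"]],[0,0,1]])
    u=cv2.undistortPoints(np.array(px,float).reshape(-1,1,2),K,np.array([c["k1"],0,0,0]))[:,0]
    E=c["extrinsics"];R=E[:3,:3];t=E[:3,3];o=-R.T@t
    d=np.c_[u,np.ones(len(u))]@R
    return (o+d*((z-o[2])/d[:,2])[:,None])[:,:2]
def proj(name,P):
    c=calibration(name); K=np.array([[c["fx"],0,c["cx"]],[0,c["fy"],c["cy"]],[0,0,1]])
    E=c["extrinsics"]
    return cv2.projectPoints(np.array(P,float).reshape(-1,1,3),cv2.Rodrigues(E[:3,:3])[0],E[:3,3],K,np.array([c["k1"],0,0,0]))[0][:,0]
def big(mask,near):
    # contour of the mask component containing/nearest the pixel
    cs=cv2.findContours(mask,cv2.RETR_EXTERNAL,cv2.CHAIN_APPROX_NONE)[0]
    cs=[c for c in cs if len(c)>6]
    return max(cs,key=lambda c:cv2.pointPolygonTest(c,near,True))[:,0].astype(float)
E
python3 - <<'E'
from h import *
t=cv2.imread("pics/top0.png")
def show(x0,x1,y,ch=None):
    print(y,[tuple(int(v) for v in t[y,x]) for x in range(x0,x1)])
show(200,236,160); 
print('heater col');show(112,146,210)
print('stir');show(364,412,205)
print('tray');show(264,336,155)
E
```

```text
160 [(186, 186, 187), (188, 188, 188), (188, 188, 187), (187, 188, 188), (181, 183, 184), (172, 179, 181), (170, 178, 181), (170, 177, 181), (170, 178, 182), (170, 178, 181), (171, 179, 182), (171, 178, 182), (170, 178, 181), (170, 177, 181), (170, 177, 180), (171, 178, 182), (172, 179, 182), (172, 179, 183), (170, 178, 181), (171, 178, 181), (171, 178, 182), (172, 179, 182), (169, 178, 180), (171, 178, 182), (174, 181, 185), (171, 179, 183), (172, 180, 184), (170, 178, 182), (170, 178, 181), (169, 177, 179), (171, 176, 178), (180, 180, 181), (186, 185, 185), (187, 187, 187), (188, 188, 188), (188, 188, 188)]
heater col
210 [(132, 141, 141), (86, 92, 92), (80, 78, 80), (87, 85, 86), (90, 87, 88), (88, 85, 86), (88, 86, 87), (88, 87, 88), (85, 84, 85), (88, 87, 88), (86, 86, 86), (88, 87, 89), (89, 88, 87), (86, 85, 86), (87, 85, 86), (87, 85, 87), (87, 85, 87), (88, 87, 88), (86, 85, 85), (86, 86, 87), (85, 83, 85), (86, 85, 87), (86, 86, 86), (85, 85, 86), (86, 86, 86), (99, 101, 102), (137, 144, 146), (149, 157, 159), (101, 108, 110), (98, 101, 100), (118, 119, 118), (120, 123, 121
[... 1370 characters left out ...]
2), (175, 183, 183), (176, 183, 184), (175, 182, 183), (165, 172, 172), (150, 156, 156), (161, 168, 169), (174, 183, 183), (177, 186, 186), (176, 186, 186), (178, 187, 187), (171, 181, 180), (147, 155, 155), (144, 150, 151), (165, 174, 175), (174, 185, 185), (176, 186, 187), (176, 186, 186), (174, 184, 185), (160, 168, 169), (138, 144, 145), (159, 167, 167), (174, 183, 184), (177, 186, 187), (177, 187, 187), (177, 186, 187), (172, 181, 181), (147, 155, 155), (141, 148, 149), (164, 174, 174), (175, 184, 185), (175, 185, 185), (175, 184, 185), (176, 184, 184), (170, 178, 178), (144, 153, 154), (150, 158, 160), (141, 148, 149), (134, 139, 140), (133, 138, 139), (133, 137, 138), (131, 137, 138)]
```

```bash
cat > m0.py <<'E'
from h import *
t=cv2.imread("pics/top0.png"); U=8
def crop(x0,x1,y0,y1): return cv2.resize(t[y0:y1,x0:x1],None,fx=U,fy=U,interpolation=cv2.INTER_LINEAR).astype(int)
def con(mask,near,x0,y0):
    c=big(mask.astype(np.uint8)*255,((near[0]-x0+.5)*U,(near[1]-y0+.5)*U))
    return (c+.5)/U-.5+[x0,y0]
def circ(n,c,z):
    p=cast("top",c,z).astype(np.float32); e=cv2.fitEllipse(p.reshape(-1,1,2)*1000); print(n,"c",np.round(e[0],1),"d",np.round(e[1],1))
def rect(n,c,z):
    p=cast("top",c,z).astype(np.float32); e=cv2.minAreaRect(p.reshape(-1,1,2)*1000); print(n,"c",np.round(e[0],1),"s",np.round(e[1],1),"a",round(e[2],2))
i=crop(190,250,125,195); m=cv2.morphologyEx((((i[...,2]-i[...,0])>5)&(i[...,2]>150)).astype(np.uint8),cv2.MORPH_OPEN,np.ones((9,9)))
circ("pan",con(m,(218,164),190,125),.06)
m=i.min(2)>160; rect("bal body(front low)",con(m,(204,175),190,125),.06)
i=crop(100,160,170,240); m=(i.max(2)<106)&(i.max(2)>70)
rect("heatplate",con(m,(126,209),100,170),.06)
m=(i[...,1]>122); rect("lip/out",con(m,(113,195),100,170),.065)
i=crop(355,425,170,245); m=i.min(2)>140; circ("stir up",con(m,(390,205),355,170),.06)
m=i.min(2)>110; 
c=con((i[...,2]>120),(390,212),355,170); rect("stir?",c,.06); circ("stir",c,.06)
i=crop(260,342,138,195); m=i.min(2)>148
m=cv2.morphologyEx(m.astype(np.uint8),cv2.MORPH_CLOSE,np.ones((25,25)))
rect("tray",con(m,(275,165),260,138),.010)
i=crop(170,205,205,235); m=i.min(2)>155; circ("vialL",con(m,(188,219),170,205),.044)
i=crop(312,340,222,250); m=i.min(2)>115; circ("vialR",con(m,(325,236),312,222),.044)
E
python3 m0.py
```

```text
pan c [633.5 129.9] d [88.1 91. ]
bal body(front low) c [654.5 125. ] s [126.8 170.5] a 80.3
heatplate c [488.6 424. ] s [79.5 80.1] a 3.15
lip/out c [506.5 409.8] s [225.6 198.3] a 1.32
stir up c [ 506.9 -417.1] d [ 67.9 123.4]
stir? c [ 505.1 -421.8] s [231.1 241.6] a 89.07
stir c [ 520.2 -433.4] d [221.7 265. ]
tray c [ 644.4 -140.9] s [107.4 207.8] a 9.04
vialL c [457.9 225.1] d [22.9 24.5]
vialR c [ 411.1 -215.6] d [22.5 23.7]
```

```bash
cat >> m0.py <<'E'
print('---')
i=crop(108,152,185,238)
m=((i[...,2]>133)&(np.arange(i.shape[0])[:,None]>7*U)&(np.arange(i.shape[1])[None]<35*U)); m=m.astype(np.uint8)*255
cs=sorted(cv2.findContours(m,cv2.RETR_CCOMP,cv2.CHAIN_APPROX_NONE)[0],key=lambda c:-cv2.contourArea(c))[:2]
for c in cs: rect("lip",(c[:,0]+.5)/U-.5+[108,185],.065)
i=crop(355,425,170,245)
# plate: right of body is bench; bright half (sun) and shaded half brownish
m=((i.min(2)>140)|((i[...,2]-i[...,0]>10)&(i[...,2]>95)))
m=cv2.morphologyEx(m.astype(np.uint8),cv2.MORPH_OPEN,np.ones((17,17)))
m=cv2.morphologyEx(m,cv2.MORPH_CLOSE,np.ones((17,17)))
c=con(m,(390,205),355,170); circ("stir",c,.06)
i=crop(230,310,190,240)
cv2.imwrite("pics/stk.png",i[:, :])
m=(i.max(2)<75); circ("lid",con(m,(282,210),230,190),.114)
E
python3 m0.py | sed -n '/---/,$p'
```

```text
---
lip c [488.3 422.8] s [98.2 97.9] a 3.09
lip c [488.6 422.1] s [84.5 84.7] a 3.25
stir c [ 486.7 -421.8] d [113.7 115.1]
lid c [486.4 -25.1] d [8.6 8.7][ WARN:0@0.312] global loadsave.cpp:1063 imwrite_ Unsupported depth image for selected encoder is fallbacked to CV_8U.
```

View pics/stk.png

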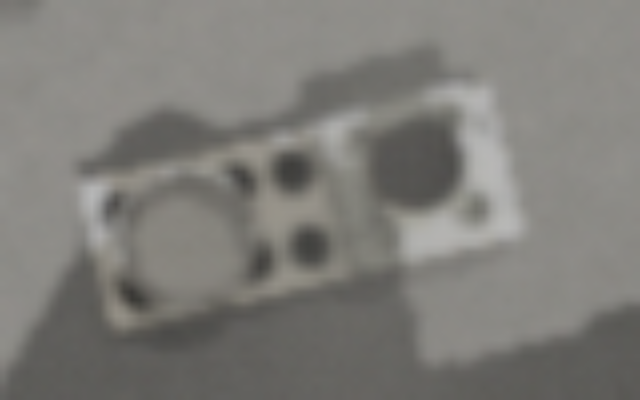

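Run:
```python
from h import *
s=cv2.imread("pics/scene0.png"); t=cv2.imread("pics/top0.png")
cv2.imwrite("pics/s_b.png",cv2.resize(s[170:230,195:270],None,fx=10,fy=10,interpolation=cv2.INTER_CUBIC))
for n,(x,y),z in [("RT",(490,88),0),("RB",(522,240),0),("LB",(118,325),0),("LT",(85,180),0)]:
    p=((x+.5)/8-.5+230,(y+.5)/8-.5+190)
    print(n,[cast("top",[p],z)[0].round(4)*1000 for z in (.038,.074)])
U=8
i=cv2.resize(t[190:240,230:310],None,fx=U,fy=U).astype(int)
for th in (85,95,105):
    m=((i.max(2)<th)*255).astype(np.uint8); c=(big(m,(417,165))+.5)/U-.5+[230,190]
    e=cv2.fitEllipse((cast("top",c,.114)*1000).astype(np.float32).reshape(-1,1,2)); print(th,e)
```

```text
RT [array([ 522.4, -105.8]), array([ 520.2, -102.7])]
RB [array([ 461.5, -118.6]), array([ 461.3, -115.1])]
LB [array([426.7,  42.8]), array([427.6,  41.1])]
LT [array([484.5,  56.5]), array([483.6,  54.4])]
85 ((487.34228515625, -79.20818328857422), (11.273550033569336, 23.079544067382812), 70.99687194824219)
95 ((489.37060546875, -71.53949737548828), (29.01327133178711, 32.10205078125), 36.5311279296875)
105 ((489.634033203125, -70.99237060546875), (31.829065322875977, 35.56535720825195), 34.076904296875)
```

View pics/s_b.png

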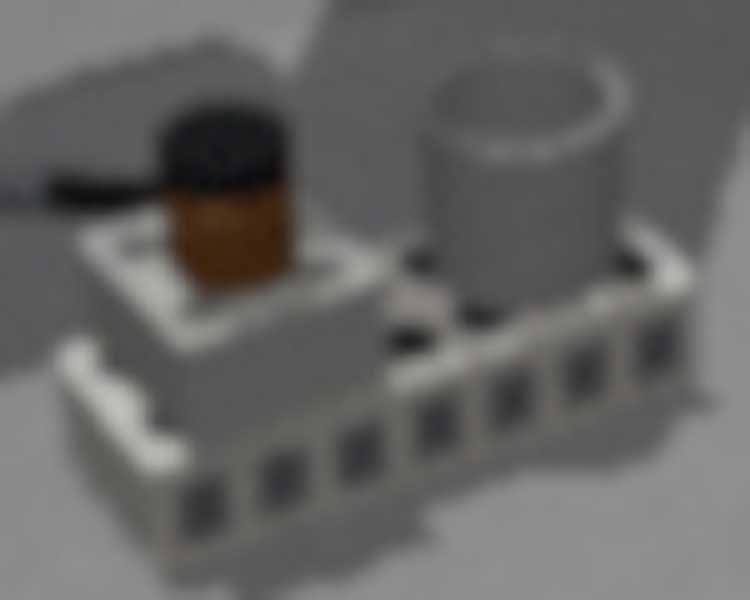

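Run:
```python
from h import *
f=lambda x,y:((x+.5)/10-.5+195,(y+.5)/10-.5+170)
g=lambda x,y:((x+.5)/8-.5+230,(y+.5)/8-.5+190)
def S(n,p,z): print(n,(cast("scene",[f(*p)],z)[0]*1000).round(1))
S("blk L",(83,233),.074);S("blk F",(188,348),.074);S("blk R",(388,265),.074)
S("lid c",(226,142),.114)
S("beaker rim c",(529,105),.093);S("rimL",(427,105),.093);S("rimR",(631,105),.093)
S("rack F",(170,465),.038);S("rack L",(62,350),.038);S("rack R",(692,282),.038)
S("rackbot F",(170,585),.0)
for n,p,z in [("beaker rim",(187,240),.093),("rimtop",(187,175),.093),("rimbot",(187,305),.093),("rimL",(125,240),.093),("rimR",(250,240),.093)]: print(n,cast("top",[g(*p)],z)[0]*1000)
# check known: pan from scene, lid vs top
s=cv2.imread("pics/scene0.png")
```

```text
blk L [ 463.7 -109.4]
blk F [524.6 -93. ]
blk R [503.3 -35. ]
lid c [493.7 -73.9]
beaker rim c [466.8  14.5]
rimL [458.4 -12. ]
rimR [475.2  41. ]
rack F [ 524.4 -100.5]
rack L [ 464.6 -118.6]
rack R [485.1  55.7]
rackbot F [ 526.4 -103.8]
beaker rim [460.49019181  14.27833755]
rimtop [485.2119461   14.45866072]
rimbot [435.8305448   14.10069558]
rimL [460.33830906  37.86933177]
rimR [460.63731467  -9.68578327]
```

```bash
cat > g.py <<'E'
from h import *
import sys
from scipy.spatial.transform import Rotation as Ro
def go(x,y,z,yaw=None):
    s=get_state(); R=Ro.from_quat(np.roll(s["orientation"],-1)).as_matrix()
    d=R.T@(np.array([x,y,z])-s["tcp_pos"]*1000)
    cur=np.degrees(np.arctan2(R[1,0],R[0,0]))
    tilt=np.degrees(np.arccos(-R[2,2]))
    print("tcp",(s["tcp_pos"]*1000).round(1),"yaw %.1f tilt %.2f gap %.1f"%(cur,tilt,s["finger_gap"]*1000),"F",s["wrist_force"].round(1),"t",s["clock"])
    print("tool shift",d.round(1), "tool turn z %.1f"%(0 if yaw is None else -(yaw-cur)))
if __name__=="__main__": go(*map(float,sys.argv[1:]))
E
python3 -m crank '[[0,0,0,0,0,-9.5,1],[0,0,0,0,0,-9.5,1],[0,0,0,0,0,-9.5,1],[0,0,0,0,0,-9.5,1],[0,0,0,0,0,-9.5,1],[0,0,0,0,0,-9.5,1],[0,0,0,0,0,-9.5,1],[0,0,0,0,0,-9.5,1]]' 40; python3 g.py 489 -71 330 103
```

```text
clock: 1.1
tcp_pos: [0.2587, -0.5134, 0.4042]
orientation: [-0.0, 0.622, 0.783, 0.0]
wrist_force: [0.3, 0.8, -0.8]
finger_gap: 0.0853
tcp [ 258.7 -513.4  404.2] yaw 103.1 tilt 0.06 gap 85.3 F [ 0.3  0.8 -0.8] t 1.1
tool shift [378.9 324.3  74.5] tool turn z 0.1
```

```bash
python3 -m crank '[[20,17,0,0,0,0,1],[38,32.5,5,0,0,0,1],[42,36,8,0,0,0,1],[42,36,8,0,0,0,1],[42,36,8,0,0,0,1],[42,36,8,0,0,0,1],[42,36,8,0,0,0,1],[42,36,8,0,0,0,1]]'; python3 -m crank '[[35,30,10,0,0,0,1],[25,20,10,0,0,0,1],[9,8,1,0,0,0,1],[0,0,0,0,0,0,1],[0,0,0,0,0,0,1],[0,0,0,0,0,0,1],[0,0,0,0,0,0,1],[0,0,0,0,0,0,1]]';python3 - <<'E'
from g import *
go(489,-71,257,103)
s=read_camera("scene");cv2.imwrite("pics/s1.png",cv2.resize(s[80:260,150:340],None,fx=4,fy=3.33,interpolation=cv2.INTER_CUBIC)[:600])
E
```

```text
clock: 2.1
tcp_pos: [0.4498, -0.1508, 0.3513]
orientation: [-0.0, 0.624, 0.781, -0.0]
wrist_force: [1.3, -0.6, 0.5]
finger_gap: 0.0852
clock: 3.1
tcp_pos: [0.4906, -0.0729, 0.3308]
orientation: [0.0, 0.625, 0.781, -0.0]
wrist_force: [0.2, 0.1, 0.3]
finger_gap: 0.0851
tcp [490.6 -72.9 330.8] yaw 102.7 tilt 0.02 gap 85.1 F [0.2 0.1 0.3] t 3.1
tool shift [ 2.2 -1.1 73.8] tool turn z -0.3
```

View pics/s1.png

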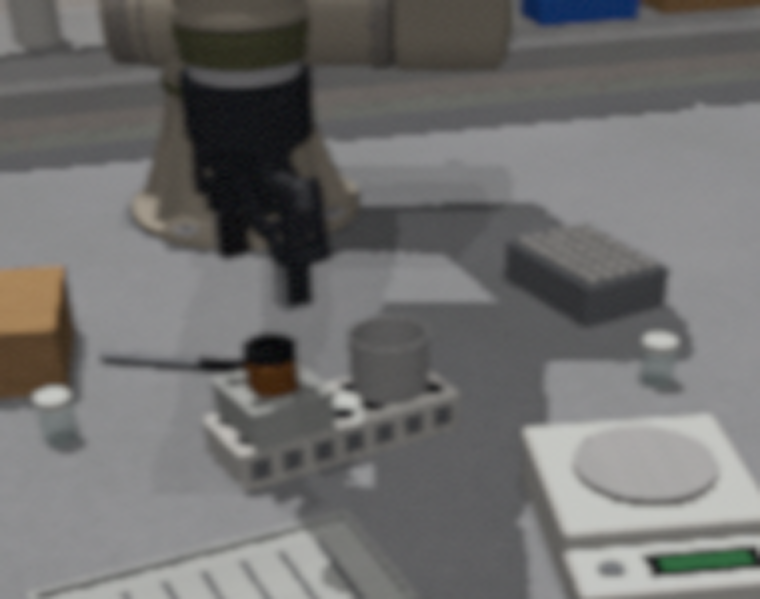

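The open gripper now hangs over the bottle at (295,270), jaws along the rack's width. Next I descend and close.

```bash
python3 -m crank '[[2,-1,20,0,0,0,1],[0,0,25,0,0,0,1],[0,0,20,0,0,0,1],[0,0,10,0,0,0,1],[0,0,5,0,0,0,1],[0,0,0,0,0,0,1],[0,0,0,0,0,0,0.75],[0,0,0,0,0,0,0.6]]' 30; python3 g.py 489 -71 251; python3 -m crank '[[0,0,0,0,0,0,0.5],[0,0,0,0,0,0,0.45],[0,0,0,0,0,0,0.4],[0,0,0,0,0,0,0.3],[0,0,0,0,0,0,0.2],[0,0,0,0,0,0,0.2],[0,0,0,0,0,0,0.2],[0,0,0,0,0,0,0.2]]' 30;python3 g.py 489 -71 251
```

```text
clock: 4.15
tcp_pos: [0.4896, -0.0708, 0.2513]
orientation: [0.001, 0.624, 0.781, 0.0]
wrist_force: [-0.4, -1.3, 0.2]
finger_gap: 0.0522
tcp [489.6 -70.8 251.3] yaw 102.7 tilt 0.07 gap 52.2 F [-0.4 -1.3  0.2] t 4.15
tool shift [-0.1 -0.6  0.3] tool turn z 0.0
clock: 5.15
tcp_pos: [0.4894, -0.0708, 0.2509]
orientation: [0.0, 0.624, 0.781, 0.0]
wrist_force: [-0.7, 0.6, 5.5]
finger_gap: 0.0353
tcp [489.4 -70.8 250.9] yaw 102.7 tilt 0.03 gap 35.3 F [-0.7  0.6  5.5] t 5.15
tool shift [-0.1 -0.4 -0.1] tool turn z 0.0
```

```bash
python3 -m crank '[[0,0,-5,0,0,0,0.2],[0,0,-15,0,0,0,0.2],[0,0,-25,0,0,0,0.2],[0,0,-25,0,0,0,0.2],[0,0,-15,0,0,0,0.2],[0,0,-5,0,0,0,0.2],[0,0,0,0,0,0,0.2],[0,0,0,0,0,0,0.2]]' 30
python3 - <<'E'
from g import *
go(633.5,130,300)
for n in("scene","top"):cv2.imwrite(f"pics/{n}2.png",read_camera(n))
t=cv2.imread("pics/top2.png");s=cv2.imread("pics/scene2.png")
cv2.imwrite("pics/c2.png",np.hstack([cv2.resize(t[180:250,225:315],None,fx=4.4,fy=4.4,interpolation=cv2.INTER_CUBIC),cv2.resize(s[145:215,190:280],None,fx=4.4,fy=4.4,interpolation=cv2.INTER_CUBIC)]))
E
```

```text
clock: 6.15
tcp_pos: [0.4889, -0.0707, 0.3398]
orientation: [-0.001, 0.624, 0.781, -0.0]
wrist_force: [-0.0, 0.6, -0.9]
finger_gap: 0.0354
tcp [488.9 -70.7 339.8] yaw 102.7 tilt 0.10 gap 35.4 F [-0.   0.6 -0.9] t 6.15
tool shift [163.8 185.3  39.6] tool turn z 0.0
```

View pics/c2.png

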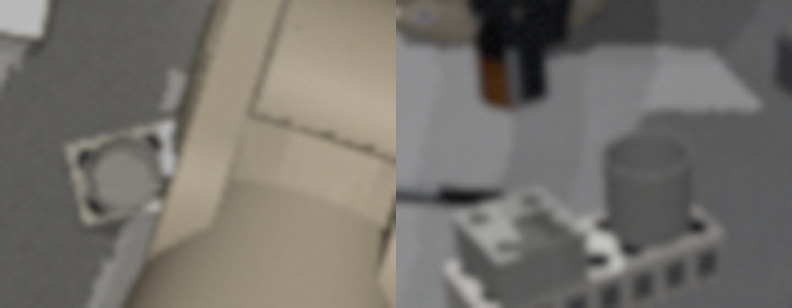

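```bash
python3 -m crank '[[10,11,0,0,0,0,0.2],[23,26,0,0,0,0,0.2],[32,36,5,0,0,0,0.2],[33,38,5,0,0,0,0.2],[32,36,10,0,0,0,0.2],[23,26,10,0,0,0,0.2],[11,12,10,0,0,0,0.2],[0,0,0,0,0,0,0.2]]'; python3 g.py 633.5 130 237
```

```text
clock: 7.25
tcp_pos: [0.6333, 0.131, 0.299]
orientation: [-0.001, 0.624, 0.782, -0.001]
wrist_force: [-0.0, -0.5, -0.4]
finger_gap: 0.0353
tcp [633.3 131.  299. ] yaw 102.8 tilt 0.16 gap 35.3 F [-0.  -0.5 -0.4] t 7.25
tool shift [-1.   0.2 62. ] tool turn z 0.0
```

```bash
python3 -m crank '[[-0.5,0,10,0,0,0,0.2],[-0.5,0,17,0,0,0,0.2],[0,0,15,0,0,0,0.2],[0,0,9,0,0,0,0.2],[0,0,5,0,0,0,0.2],[0,0,2,0,0,0,0.2],[0,0,0,0,0,0,0.2],[0,0,0,0,0,0,0.2]]'; python3 g.py 633.5 130 237; python3 -m crank '[[0,0,1,0,0,0,0.2],[0,0,1,0,0,0,0.2],[0,0,1,0,0,0,0.2],[0,0,0.5,0,0,0,0.2],[0,0,0,0,0,0,0.2],[0,0,0,0,0,0,0.2],[0,0,0,0,0,0,0.2],[0,0,0,0,0,0,0.2]]'; python3 g.py 633.5 130 237
```

```text
clock: 8.25
tcp_pos: [0.634, 0.1291, 0.2432]
orientation: [0.0, 0.624, 0.781, 0.0]
wrist_force: [0.1, 0.8, -0.8]
finger_gap: 0.035
tcp [634.  129.1 243.2] yaw 102.8 tilt 0.06 gap 35.0 F [ 0.1  0.8 -0.8] t 8.25
tool shift [ 0.9 -0.3  6.2] tool turn z 0.0
clock: 9.25
tcp_pos: [0.6338, 0.129, 0.2392]
orientation: [0.0, 0.624, 0.781, -0.0]
wrist_force: [0.2, -0.1, -0.1]
finger_gap: 0.0351
tcp [633.8 129.  239.2] yaw 102.7 tilt 0.01 gap 35.1 F [ 0.2 -0.1 -0.1] t 9.25
tool shift [ 1.  -0.   2.2] tool turn z 0.0
```

```bash
python3 -m crank '[[1,0,0.7,0,0,0,0.2],[0,0,0.5,0,0,0,0.2],[0,0,0.5,0,0,0,0.2],[0,0,0.3,0,0,0,0.2],[0,0,0,0,0,0,0.2],[0,0,0,0,0,0,0.2],[0,0,0,0,0,0,0.2],[0,0,0,0,0,0,0.2]]'; python3 g.py 633.5 130 237
```

```text
clock: 10.25
tcp_pos: [0.6335, 0.13, 0.2372]
orientation: [0.0, 0.624, 0.781, -0.0]
wrist_force: [0.2, 0.4, -0.3]
finger_gap: 0.0352
tcp [633.5 130.  237.2] yaw 102.7 tilt 0.01 gap 35.2 F [ 0.2  0.4 -0.3] t 10.25
tool shift [ 0.  -0.   0.2] tool turn z 0.0
```

```bash
python3 -m crank '[[0,0,0.4,0,0,0,0.2],[0,0,0.3,0,0,0,0.2],[0,0,0.3,0,0,0,0.2],[0,0,0,0,0,0,0.2],[0,0,0,0,0,0,0.2],[0,0,0,0,0,0,0.2],[0,0,0,0,0,0,0.2],[0,0,0,0,0,0,0.2]]'; python3 g.py 633.5 130 237
```

```text
clock: 11.25
tcp_pos: [0.6335, 0.13, 0.237]
orientation: [0.0, 0.624, 0.781, 0.0]
wrist_force: [-2.6, -0.6, 4.6]
finger_gap: 0.0351
tcp [633.5 130.  237. ] yaw 102.7 tilt 0.04 gap 35.1 F [-2.6 -0.6  4.6] t 11.25
tool shift [-0. -0. -0.] tool turn z 0.0
```

```bash
python3 -m crank '[[0,0,0,0,0,0,0.42],[0,0,0,0,0,0,0.45],[0,0,0,0,0,0,0.5],[0,0,0,0,0,0,0.6],[0,0,0,0,0,0,0.7],[0,0,0,0,0,0,0.8],[0,0,-8,0,0,0,0.8],[0,0,-20,0,0,0,0.8]]';  python3 -m crank '[[0,0,-30,0,0,0,0.9],[0,0,-30,0,0,0,1],[0,0,-15,0,0,0,1],[-15,-15,0,0,0,0,1],[-25,-25,0,0,0,0,1],[-30,-34,0,0,0,0,1],[-30,-34,0,0,0,0,1],[-20,-25,0,0,0,0,1]]';python3 - <<'E'
from g import *
go(483.5,-74,330)
for n in("scene","top"):cv2.imwrite(f"pics/{n}3.png",read_camera(n))
t=cv2.imread("pics/top3.png");s=cv2.imread("pics/scene3.png")
cv2.imwrite("pics/c3.png",np.hstack([cv2.resize(t[125:235,180:310],None,fx=3,fy=3,interpolation=cv2.INTER_CUBIC),cv2.resize(s[150:260,210:340],None,fx=3,fy=3,interpolation=cv2.INTER_CUBIC)]))
E
```

```text
clock: 12.25
tcp_pos: [0.6331, 0.13, 0.2638]
orientation: [-0.001, 0.624, 0.781, -0.001]
wrist_force: [-0.8, -0.6, -0.5]
finger_gap: 0.0681
clock: 13.25
tcp_pos: [0.529, -0.0176, 0.339]
orientation: [-0.0, 0.625, 0.781, -0.0]
wrist_force: [1.1, -0.2, 0.1]
finger_gap: 0.0856
tcp [529.  -17.6 339. ] yaw 102.7 tilt 0.04 gap 85.6 F [ 1.1 -0.2  0.1] t 13.25
tool shift [-45.  -56.8   9. ] tool turn z 0.0
```

View pics/c3.png

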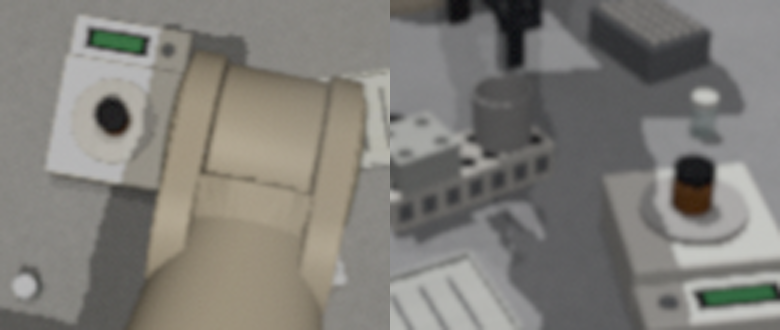

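The bottle stands upright on the pan, with its lid at (112,116) in the left crop and (693,190) in the right. I'll check its centre and re-measure the block, whose top is now clear in the scene view.

Run:
```python
from h import *
t=cv2.imread("pics/top3.png");s=cv2.imread("pics/scene3.png");U=8
i=cv2.resize(t[150:180,200:240],None,fx=U,fy=U).astype(int)
for th in (80,100):
    m=((i.max(2)<th)*255).astype(np.uint8); c=(big(m,((217-200)*8,(164-150)*8))+.5)/U-.5+[200,150]
    print(cv2.fitEllipse((cast("top",c,.1)*1000).astype(np.float32).reshape(-1,1,2)))
cv2.imwrite("pics/s_c.png",cv2.resize(s[170:235,195:275],None,fx=9,fy=9,interpolation=cv2.INTER_CUBIC))
```

```text
((631.9782104492188, 125.63416290283203), (30.795780181884766, 37.911781311035156), 116.75599670410156)
((631.9579467773438, 125.60803985595703), (32.92958068847656, 40.474761962890625), 115.21056365966797)
```

View pics/s_c.png

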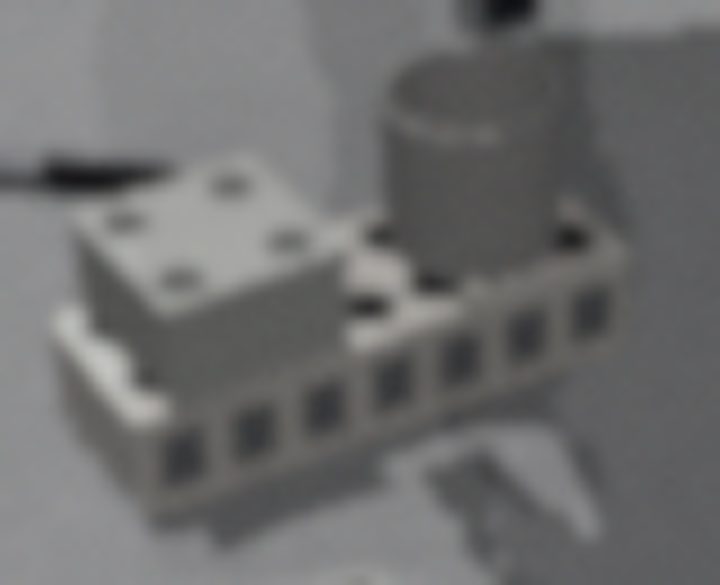

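Run:
```python
from h import *
f=lambda x,y:((x+.5)/9-.5+195,(y+.5)/9-.5+170)
P=cast("scene",[f(*p) for p in[(75,222),(165,312),(350,248),(247,150)]],.074)*1000
print(P.round(1),P.mean(0))
e=P-np.roll(P,-1,0);print(np.linalg.norm(e,axis=1),np.degrees(np.arctan2(e[:,1],e[:,0])))
H=cast("scene",[f(*p) for p in[(127,221),(181,280),(290,241),(231,186)]],.074)*1000
print(H.round(1),H.mean(0)); e=H-np.roll(H,-1,0);print(np.linalg.norm(e,axis=1),np.degrees(np.arctan2(e[:,1],e[:,0])))
# bottle lid in scene
s=cv2.imread("pics/scene3.png");U=8
i=cv2.resize(s[190:230,290:340],None,fx=U,fy=U).astype(int);m=((i.max(2)<60)*255).astype(np.uint8)
c=(big(m,((441-390)/3*0+21.5*0+ (312-290)*8,(205-190)*8))+.5)/U-.5+[290,190]
print("lid px",c.min(0),c.max(0), "pred", proj("scene",[[.6335,.130,.1],[.6335,.130,.085]]))
```

```text
[[ 470.3 -110.5]
 [ 523.7  -94. ]
 [ 508.2  -36. ]
 [ 446.9  -53.1]] [487.26358113 -73.40313877]
[55.80517948 60.07879495 63.58810467 61.94180026] [-162.88052727  -75.05175974   15.62103738  112.19974564]
[[474.5 -95.6]
 [509.4 -86.5]
 [499.3 -51.9]
 [465.2 -62.1]] [487.087841   -74.02836979]
[36.09547582 36.01909747 35.62086242 34.76497646] [-165.33749471  -73.78921602   16.66426177  105.44843608]
lid px [305.1875 202.0625] [317.0625 213.3125] pred [[312.26708417 204.44263041]
 [311.73449104 209.43924744]]
```

```bash
python3 g.py 487 -73.7 300 105.8;  python3 -m crank '[[-10,-12,5,0,0,0,1],[-18,-22,10,0,0,0,1],[-13,-16,10,0,0,0,1],[-5,-4,5,0,0,0,1],[0,0,5,0,0,-1.5,1],[0,0,5,0,0,-1.5,1],[0,0,0,0,0,0,1],[0,0,0,0,0,0,1]]'; python3 g.py 487 -73.7 219 105.8
```

```text
tcp [528.5 -18.1 339.1] yaw 102.6 tilt 0.10 gap 85.1 F [-0.3  0.6  0. ] t 13.35
tool shift [-45.2 -52.5  39.2] tool turn z -3.2
clock: 14.35
tcp_pos: [0.488, -0.0729, 0.2993]
orientation: [0.0, 0.603, 0.797, 0.0]
wrist_force: [-0.0, -0.3, 0.6]
finger_gap: 0.0853
tcp [488.  -72.9 299.3] yaw 105.8 tilt 0.02 gap 85.3 F [-0.  -0.3  0.6] t 14.35
tool shift [-0.5 -1.2 80.3] tool turn z -0.0
```

```bash
python3 -m crank '[[-0.5,-1.2,15,0,0,0,1],[0,0,20,0,0,0,1],[0,0,20,0,0,0,1],[0,0,12,0,0,0,1],[0,0,8,0,0,0,1],[0,0,5,0,0,0,1],[0,0,0,0,0,0,0.9],[0,0,0,0,0,0,0.8]]' 60; python3 g.py 487 -73.7 219 105.8;python3 -m crank '[[0,0,0,0,0,0,0.75],[0,0,0,0,0,0,0.7],[0,0,0,0,0,0,0.65],[0,0,0,0,0,0,0.6],[0,0,0,0,0,0,0.5],[0,0,0,0,0,0,0.5],[0,0,0,0,0,0,0.5],[0,0,0,0,0,0,0.5]]' 60; python3 g.py 487 -73.7 219 105.8
```

```text
clock: 15.35
tcp_pos: [0.487, -0.074, 0.2196]
orientation: [0.0, 0.604, 0.797, 0.0]
wrist_force: [0.8, -0.7, 0.1]
finger_gap: 0.0681
tcp [487.  -74.  219.6] yaw 105.7 tilt 0.05 gap 68.1 F [ 0.8 -0.7  0.1] t 15.35
tool shift [0.3 0.1 0.6] tool turn z -0.1
clock: 16.35
tcp_pos: [0.4868, -0.074, 0.2199]
orientation: [0.0, 0.604, 0.797, -0.0]
wrist_force: [-1.5, 0.5, 5.7]
finger_gap: 0.0589
tcp [486.8 -74.  219.9] yaw 105.7 tilt 0.05 gap 58.9 F [-1.5  0.5  5.7] t 16.35
tool shift [0.3 0.3 0.9] tool turn z -0.1
```

```bash
python3 -m crank '[[0,0,-3,0,0,0,0.5],[0,0,-8,0,0,0,0.5],[0,0,-18,0,0,0,0.5],[0,0,-25,0,0,0,0.5],[0,0,-25,0,0,0,0.5],[0,0,-15,0,0,0,0.5],[0,0,-6,0,0,0,0.5],[0,0,0,0,0,0,0.5]]' 60
python3 - <<'E'
from g import *
go(488.4,422.5,300,93.1)
s=read_camera("scene");cv2.imwrite("pics/s4.png",cv2.resize(s[130:240,180:300],None,fx=5,fy=5,interpolation=cv2.INTER_CUBIC))
E
```

```text
clock: 17.35
tcp_pos: [0.4867, -0.0739, 0.319]
orientation: [-0.0, 0.604, 0.797, -0.0]
wrist_force: [-0.3, 0.5, -2.8]
finger_gap: 0.0588
tcp [486.7 -73.9 319. ] yaw 105.7 tilt 0.01 gap 58.8 F [-0.3  0.5 -2.8] t 17.35
tool shift [477.3 136.4  19. ] tool turn z 12.6
```

View pics/s4.png

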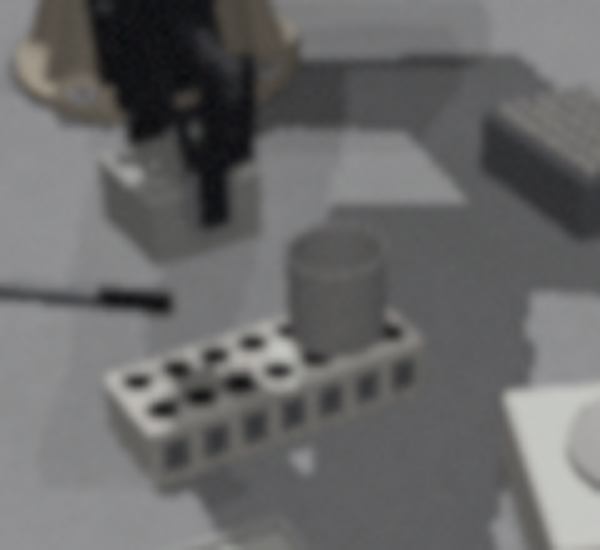

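The block is held at (180,200) and the rack stays put, with only the beaker on it. I'm carrying the block to the heater.

```bash
python3 -m crank '[[12,3.5,0,0,0,0,0.5],[27,7.7,0,0,0,0,0.5],[40,11.5,0,0,0,0,0.5],[45,13,0,0,0,0,0.5],[45,13,0,0,0,0,0.5],[45,13,0,0,0,0,0.5],[45,13,0,0,0,0,0.5],[45,13,0,0,0,0,0.5]]'; python3 -m crank '[[45,13,0,0,0,0,0.5],[45,13,0,0,0,0,0.5],[40,11.5,0,0,0,0,0.5],[27,7.7,0,0,0,0,0.5],[15,3.5,0,0,0,4,0.5],[0,0,5,0,0,5,0.5],[0,0,5,0,0,3.6,0.5],[0,0,5,0,0,0,0.5]]'; python3 g.py 488.4 422.5 242 93.1
```

```text
clock: 18.4
tcp_pos: [0.4878, 0.2446, 0.3183]
orientation: [-0.0, 0.603, 0.797, -0.001]
wrist_force: [0.9, 0.1, -3.3]
finger_gap: 0.0591
clock: 19.4
tcp_pos: [0.488, 0.4217, 0.3029]
orientation: [-0.0, 0.687, 0.727, -0.001]
wrist_force: [-0.4, 0.4, -4.2]
finger_gap: 0.0587
tcp [488.  421.7 302.9] yaw 93.2 tilt 0.11 gap 58.7 F [-0.4  0.4 -4.2] t 19.4
tool shift [ 0.8  0.5 60.9] tool turn z 0.1
```

```bash
python3 -m crank '[[0.8,0.5,10,0,0,0,0.5],[0,0,18,0,0,0,0.5],[0,0,14,0,0,0,0.5],[0,0,9,0,0,0,0.5],[0,0,4,0,0,0,0.5],[0,0,2,0,0,0,0.5],[0,0,1,0,0,0,0.5],[0,0,0,0,0,0,0.5]]'; python3 g.py 488.4 422.5 242 93.1;python3 -m crank '[[0,0,0.7,0,0,0,0.5],[0,0,0.5,0,0,0,0.5],[0,0,0.5,0,0,0,0.5],[0,0,0.3,0,0,0,0.5],[0,0,0.3,0,0,0,0.5],[0,0,0,0,0,0,0.5],[0,0,0,0,0,0,0.5],[0,0,0,0,0,0,0.5]]'; python3 g.py 488.4 422.5 242 93.1
```

```text
clock: 20.4
tcp_pos: [0.4894, 0.4221, 0.2465]
orientation: [0.0, 0.687, 0.726, 0.0]
wrist_force: [-0.7, -0.7, -3.0]
finger_gap: 0.0588
tcp [489.4 422.1 246.5] yaw 93.1 tilt 0.04 gap 58.8 F [-0.7 -0.7 -3. ] t 20.4
tool shift [ 0.5 -1.   4.5] tool turn z 0.0
clock: 21.4
tcp_pos: [0.4893, 0.422, 0.2439]
orientation: [0.0, 0.687, 0.726, 0.0]
wrist_force: [0.7, 0.9, -2.5]
finger_gap: 0.0591
tcp [489.3 422.  243.9] yaw 93.1 tilt 0.01 gap 59.1 F [ 0.7  0.9 -2.5] t 21.4
tool shift [ 0.5 -0.9  1.9] tool turn z 0.0
```

```bash
python3 -m crank '[[0,-0.5,0.7,0,0,0,0.5],[0,0,0.5,0,0,0,0.5],[0,0,0.5,0,0,0,0.5],[0,0,0.3,0,0,0,0.5],[0,0,0.3,0,0,0,0.5],[0,0,0,0,0,0,0.5],[0,0,0,0,0,0,0.5],[0,0,0,0,0,0,0.5]]'
python3 - <<'E'
from g import *
go(488.4,422.5,242,93.1)
s=read_camera("scene");cv2.imwrite("pics/s5.png",cv2.resize(s[110:220,320:440],None,fx=5,fy=5,interpolation=cv2.INTER_CUBIC))
E
```

```text
clock: 22.4
tcp_pos: [0.4887, 0.422, 0.242]
orientation: [0.0, 0.687, 0.726, 0.0]
wrist_force: [-1.6, -1.0, 4.3]
finger_gap: 0.0588
tcp [488.7 422.  242. ] yaw 93.1 tilt 0.01 gap 58.8 F [-1.6 -1.   4.3] t 22.4
tool shift [ 0.5 -0.3 -0. ] tool turn z 0.0
```

View pics/s5.png

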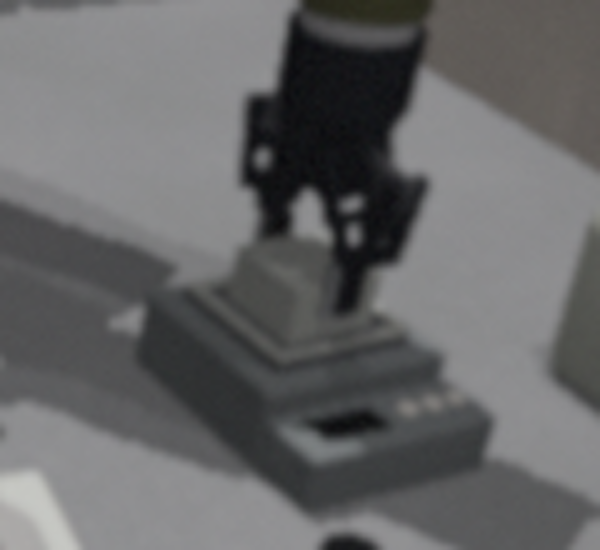

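Contact is felt, and the block at (285,290) sits inside the lip. I'm releasing and moving on to the beaker.

```bash
python3 -m crank '[[0,0,0,0,0,0,0.7],[0,0,0,0,0,0,0.75],[0,0,0,0,0,0,0.8],[0,0,0,0,0,0,0.9],[0,0,0,0,0,0,0.95],[0,0,-5,0,0,0,0.95],[0,0,-15,0,0,0,1],[0,0,-25,0,0,0,1]]'; python3 -m crank '[[0,0,-30,0,0,0,1],[0,0,-25,0,0,-4,1],[-12,0,0,0,0,-5,1],[-30,0,0,0,0,0,1],[-45,0,0,0,0,0,1],[-50,0,0,0,0,0,1],[-50,0,0,0,0,0,1],[-50,0,0,0,0,0,1]]';python3 - <<'E'
from g import *
go(466,14,330,103)
for n in("scene","top"):cv2.imwrite(f"pics/{n}6.png",read_camera(n))
t=cv2.imread("pics/top6.png");s=cv2.imread("pics/scene6.png")
cv2.imwrite("pics/c6.png",np.hstack([cv2.resize(t[170:240,100:190],None,fx=4.4,fy=4.4,interpolation=cv2.INTER_CUBIC),cv2.resize(s[135:205,345:435],None,fx=4.4,fy=4.4,interpolation=cv2.INTER_CUBIC)]))
cv2.imwrite("pics/c6b.png",np.hstack([cv2.resize(t[180:250,225:315],None,fx=4.4,fy=4.4,interpolation=cv2.INTER_CUBIC),cv2.resize(s[165:235,190:280],None,fx=4.4,fy=4.4,interpolation=cv2.INTER_CUBIC)]))
E
```

```text
clock: 23.45
tcp_pos: [0.4886, 0.4219, 0.2872]
orientation: [-0.0, 0.687, 0.726, -0.001]
wrist_force: [0.5, 0.1, 1.1]
finger_gap: 0.0851
clock: 24.45
tcp_pos: [0.5379, 0.1887, 0.3431]
orientation: [0.001, 0.628, 0.778, 0.001]
wrist_force: [0.5, 0.4, 0.4]
finger_gap: 0.0854
tcp [537.9 188.7 343.1] yaw 102.2 tilt 0.12 gap 85.4 F [0.5 0.4 0.4] t 24.45
tool shift [-155.6 -107.1   12.9] tool turn z -0.8
```

View pics/c6.png

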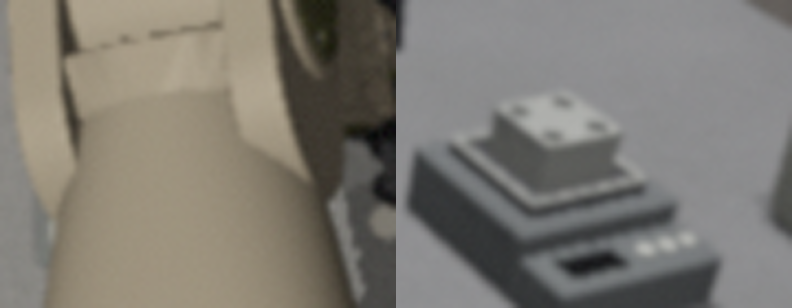

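View pics/c6b.png

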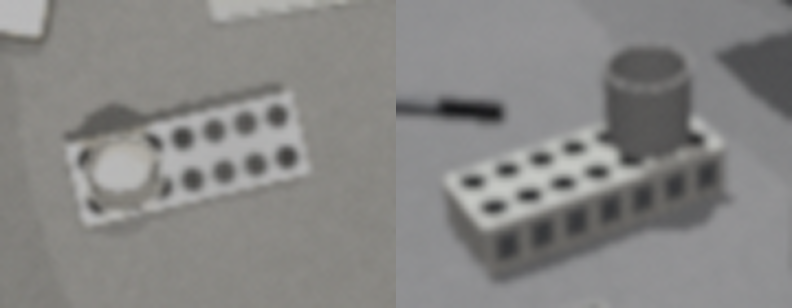

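The block lies flat within the lip, and the top view now shows the rack and beaker with no shadow on them. I'll measure both.

Run:
```python
from h import *
t=cv2.imread("pics/top6.png");U=8;x0,y0=232,192
i=cv2.resize(t[192:238,232:304],None,fx=U,fy=U).astype(int)
g=i.mean(2)
m=cv2.morphologyEx(((g>158)*255).astype(np.uint8),cv2.MORPH_CLOSE,np.ones((61,61)))
c=(big(m,((290-x0)*8,(212-y0)*8))+.5)/U-.5+[x0,y0]
p=(cast("top",c,.038)*1000).astype(np.float32); print(cv2.minAreaRect(p.reshape(-1,1,2)))
# dark openings: right 4 columns
m=((g<125)*255).astype(np.uint8)
cs=cv2.findContours(m,cv2.RETR_EXTERNAL,cv2.CHAIN_APPROX_NONE)[0]
h=[]
for c in cs:
    if cv2.contourArea(c)>200:
        q=c[:,0].mean(0);q=(q+.5)/U-.5+[x0,y0]; h.append((cast("top",[q],.038)[0]*1000).round(1))
        print(h[-1],cv2.contourArea(c)/64)
cv2.imwrite("pics/rk.png",i)
```

```text
((473.09033203125, -30.382919311523438), (60.82169723510742, 170.23980712890625), 13.971693992614746)
[424.5  15.2] 17.5703125
[442.6  32. ] 16.6015625
[452.  -13.6] 8.796875
[458.5 -33.8] 16.9140625
[460.   -6.3] 3.1953125
[464.2 -56.7] 15.65625
[469.8 -79.6] 15.8359375
[474.4  43.7] 11.578125
[ 475.3 -102.2] 17.21875
[485.9  -5.2] 9.28125
[488.7 -26.5] 17.5859375
[494.2 -49.5] 15.6171875
[499.8 -72.2] 16.1015625
[505.4 -95.2] 15.9453125
[509.1 -18.1] 170.5546875[ WARN:0@0.092] global loadsave.cpp:1063 imwrite_ Unsupported depth image for selected encoder is fallbacked to CV_8U.
```

View pics/rk.png

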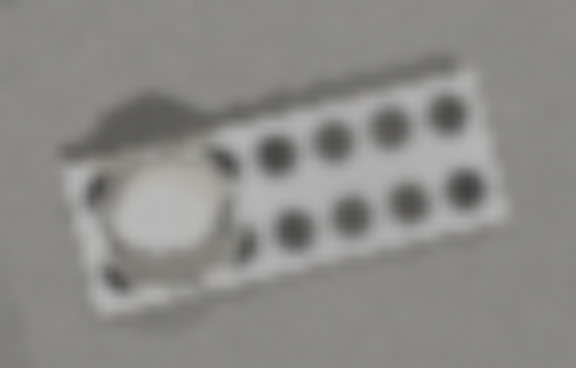

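```bash
python3 g.py 463.5 14 320 103.8; python3 -m crank '[[-15,-10,0,0,0,0,1],[-30,-20,0,0,0,0,1],[-40,-28,5,0,0,0,1],[-37,-27,5,0,0,0,1],[-24,-17,5,0,0,0,1],[-10,-7,5,0,0,-0.8,1],[0,0,3,0,0,-0.8,1],[0,0,0,0,0,0,1]]'; python3 g.py 463.5 14 228 103.8
```

```text
tcp [538.7 186.2 343.1] yaw 101.8 tilt 0.14 gap 85.3 F [ 0.1  0.6 -0.1] t 24.55
tool shift [-153.1 -108.9   23.1] tool turn z -2.0
clock: 25.55
tcp_pos: [0.4638, 0.0153, 0.3188]
orientation: [0.0, 0.617, 0.787, 0.0]
wrist_force: [0.2, 0.0, -0.2]
finger_gap: 0.0857
tcp [463.8  15.3 318.8] yaw 103.8 tilt 0.02 gap 85.7 F [ 0.2  0.  -0.2] t 25.55
tool shift [-1.2 -0.7 90.8] tool turn z 0.0
```

```bash
python3 -m crank '[[-1.2,-0.7,15,0,0,0,1],[0,0,22,0,0,0,1],[0,0,22,0,0,0,1],[0,0,17,0,0,0,1],[0,0,10,0,0,0,1],[0,0,5,0,0,0,1],[0,0,0,0,0,0,0.9],[0,0,0,0,0,0,0.8]]' 40; python3 -m crank '[[0,0,0,0,0,0,0.74],[0,0,0,0,0,0,0.7],[0,0,0,0,0,0,0.65],[0,0,0,0,0,0,0.6],[0,0,0,0,0,0,0.5],[0,0,0,0,0,0,0.45],[0,0,0,0,0,0,0.45],[0,0,0,0,0,0,0.45]]' 40; python3 g.py 463.5 14 228 103.8
```

```text
clock: 26.55
tcp_pos: [0.4638, 0.0133, 0.2281]
orientation: [0.0, 0.617, 0.787, 0.0]
wrist_force: [-0.4, 0.5, -0.6]
finger_gap: 0.0682
clock: 27.55
tcp_pos: [0.4634, 0.0133, 0.2281]
orientation: [0.0, 0.617, 0.787, -0.0]
wrist_force: [-2.0, -0.8, 6.5]
finger_gap: 0.0551
tcp [463.4  13.3 228.1] yaw 103.7 tilt 0.03 gap 55.1 F [-2.  -0.8  6.5] t 27.55
tool shift [0.7 0.2 0.1] tool turn z -0.1
```

```bash
python3 -m crank '[[0,0,-3,0,0,0,0.45],[0,0,-8,0,0,0,0.45],[0,0,-18,0,0,0,0.45],[0,0,-25,0,0,0,0.45],[0,0,-25,0,0,0,0.45],[0,0,-15,0,0,0,0.45],[0,0,-6,0,0,0,0.45],[0,0,0,0,0,0,0.45]]' 40
python3 - <<'E'
from g import *
go(486.7,-421.8,310)
s=read_camera("scene");cv2.imwrite("pics/s7.png",cv2.resize(s[130:240,180:300],None,fx=5,fy=5,interpolation=cv2.INTER_CUBIC))
E
```

```text
clock: 28.55
tcp_pos: [0.4635, 0.0134, 0.3274]
orientation: [-0.0, 0.617, 0.787, -0.0]
wrist_force: [0.0, 0.9, -1.5]
finger_gap: 0.0548
tcp [463.5  13.4 327.4] yaw 103.7 tilt 0.00 gap 54.8 F [ 0.   0.9 -1.5] t 28.55
tool shift [-428.2  -80.8   17.4] tool turn z 0.0
```

View pics/s7.png

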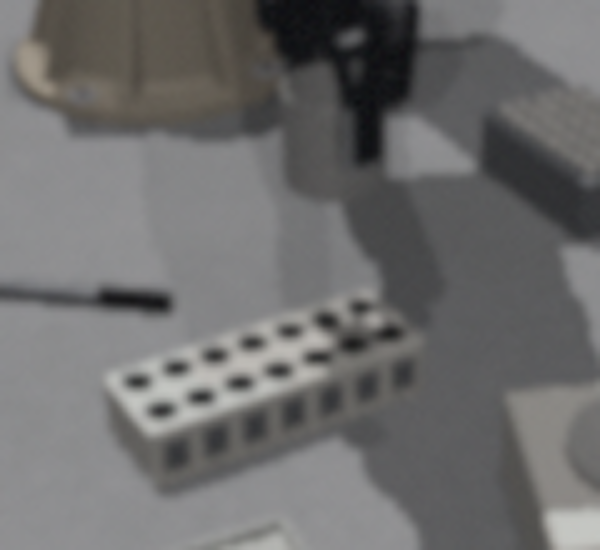

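The beaker is held at (330,130) and the rack is empty. Carrying the beaker to the stirrer.

```bash
python3 -m crank '[[-12,-2,0,0,0,0,0.45],[-26,-5,0,0,0,0,0.45],[-38,-7,0,0,0,0,0.45],[-44,-8.5,0,0,0,0,0.45],[-44,-8.5,0,0,0,0,0.45],[-44,-8.5,0,0,0,0,0.45],[-44,-8.5,0,0,0,0,0.45],[-44,-8.5,0,0,0,0,0.45]]'; python3 -m crank '[[-44,-8.5,0,0,0,0,0.45],[-38,-7,2,0,0,0,0.45],[-26,-5,3,0,0,0,0.45],[-14,-2.6,4,0,0,0,0.45],[-8,-1.5,4,0,0,0,0.45],[-2,0,4,0,0,0,0.45],[0,0,0,0,0,0,0.45],[0,0,0,0,0,0,0.45]]'; python3 g.py 486.7 -421.8 250
```

```text
clock: 29.6
tcp_pos: [0.4783, -0.2898, 0.3267]
orientation: [-0.001, 0.618, 0.786, -0.0]
wrist_force: [0.2, -0.5, -0.7]
finger_gap: 0.0548
clock: 30.6
tcp_pos: [0.4866, -0.4209, 0.3109]
orientation: [0.0, 0.617, 0.787, 0.0]
wrist_force: [-0.4, -0.5, -0.7]
finger_gap: 0.0555
tcp [ 486.6 -420.9  310.9] yaw 103.8 tilt 0.01 gap 55.5 F [-0.4 -0.5 -0.7] t 30.6
tool shift [-0.9 -0.1 60.9] tool turn z 0.0
```

```bash
python3 -m crank '[[-1.5,0,10,0,0,0,0.45],[0,0,18,0,0,0,0.45],[0,0,14,0,0,0,0.45],[0,0,9,0,0,0,0.45],[0,0,4,0,0,0,0.45],[0,0,2,0,0,0,0.45],[0,0,1,0,0,0,0.45],[0,0,0,0,0,0,0.45]]'; python3 g.py 486.7 -422 250;python3 -m crank '[[0,0,0.7,0,0,0,0.45],[0,0,0.6,0,0,0,0.45],[0,0,0.5,0,0,0,0.45],[0,0,0.4,0,0,0,0.45],[0,0,0.3,0,0,0,0.45],[0,0,0,0,0,0,0.45],[0,0,0,0,0,0,0.45],[0,0,0,0,0,0,0.45]]'; python3 g.py 486.7 -422 250
```

```text
clock: 31.6
tcp_pos: [0.4869, -0.4232, 0.253]
orientation: [0.0, 0.617, 0.787, -0.0]
wrist_force: [-1.0, -0.5, -1.5]
finger_gap: 0.0552
tcp [ 486.9 -423.2  253. ] yaw 103.7 tilt 0.04 gap 55.2 F [-1.  -0.5 -1.5] t 31.6
tool shift [1.2 0.1 3. ] tool turn z 0.0
clock: 32.6
tcp_pos: [0.4868, -0.4231, 0.2502]
orientation: [0.0, 0.617, 0.787, -0.0]
wrist_force: [-0.3, 0.6, 1.2]
finger_gap: 0.0551
tcp [ 486.8 -423.1  250.2] yaw 103.7 tilt 0.01 gap 55.1 F [-0.3  0.6  1.2] t 32.6
tool shift [1.1 0.2 0.2] tool turn z 0.0
```

```bash
python3 -m crank '[[0,0,0.3,0,0,0,0.45],[0,0,0.2,0,0,0,0.45],[0,0,0,0,0,0,0.45],[0,0,0,0,0,0,0.45],[0,0,0,0,0,0,0.64],[0,0,0,0,0,0,0.68],[0,0,0,0,0,0,0.74],[0,0,0,0,0,0,0.8]]'; python3 g.py 486.7 -422 250;python3 -m crank '[[0,0,0,0,0,0,0.9],[0,0,0,0,0,0,1],[0,0,-6,0,0,0,1],[0,0,-18,0,0,0,1],[0,0,-28,0,0,0,1],[0,0,-28,0,0,0,1],[0,0,-15,0,0,0,1],[20,0,0,0,0,0,1]]'; python3 g.py 473 -30.4 300 103.8
```

```text
clock: 33.6
tcp_pos: [0.4868, -0.4232, 0.2494]
orientation: [0.0, 0.617, 0.787, -0.0]
wrist_force: [-0.3, 0.4, -0.3]
finger_gap: 0.0683
tcp [ 486.8 -423.2  249.4] yaw 103.7 tilt 0.00 gap 68.3 F [-0.3  0.4 -0.3] t 33.6
tool shift [ 1.2  0.2 -0.6] tool turn z 0.0
clock: 34.6
tcp_pos: [0.4824, -0.4048, 0.3462]
orientation: [0.002, 0.618, 0.786, -0.0]
wrist_force: [1.0, -0.0, -1.1]
finger_gap: 0.0854
tcp [ 482.4 -404.8  346.2] yaw 103.7 tilt 0.21 gap 85.4 F [ 1.  -0.  -1.1] t 34.6
tool shift [366.1  79.4  45.1] tool turn z -0.1
```

Moving back over the rack and looking at the beaker.

```bash
python3 -m crank '[[32,7,0,0,0,0,1],[42,9,0,0,0,0,1],[45,10,0,0,0,0,1],[45,10,0,0,0,0,1],[45,10,0,0,0,0,1],[45,10,0,0,0,0,1],[40,9,0,0,0,0,1],[32,7,15,0,0,0,1]]'; python3 -m crank '[[20,5,15,0,0,0,1],[11,2,10,0,0,0,1],[0,0,5,0,0,0,1],[0,0,0,0,0,0,1],[0,0,0,0,0,0,1],[0,0,0,0,0,0,1],[0,0,0,0,0,0,1],[0,0,0,0,0,0,1]]';python3 - <<'E'
from g import *
go(473,-30.4,181,103.8)
for n in("scene","top"):cv2.imwrite(f"pics/{n}8.png",read_camera(n))
t=cv2.imread("pics/top8.png");s=cv2.imread("pics/scene8.png")
cv2.imwrite("pics/c8.png",np.hstack([cv2.resize(t[170:240,345:435],None,fx=4.4,fy=4.4,interpolation=cv2.INTER_CUBIC),cv2.resize(s[190:275,40:130],None,fx=4.4,fy=4.4,interpolation=cv2.INTER_CUBIC)[:308]]))
cv2.imwrite("pics/c8b.png",cv2.resize(s[130:260,170:310],None,fx=4.4,fy=4.4,interpolation=cv2.INTER_CUBIC))
E
```

```text
clock: 35.6
tcp_pos: [0.4746, -0.0684, 0.3304]
orientation: [0.001, 0.617, 0.787, 0.0]
wrist_force: [-0.2, -0.2, -0.9]
finger_gap: 0.0857
clock: 36.6
tcp_pos: [0.474, -0.0383, 0.2997]
orientation: [0.0, 0.618, 0.787, 0.0]
wrist_force: [0.1, 0.2, 0.1]
finger_gap: 0.085
tcp [474.  -38.3 299.7] yaw 103.7 tilt 0.02 gap 85.0 F [0.1 0.2 0.1] t 36.6
tool shift [  7.9   0.9 118.7] tool turn z -0.1
```

View pics/c8.png

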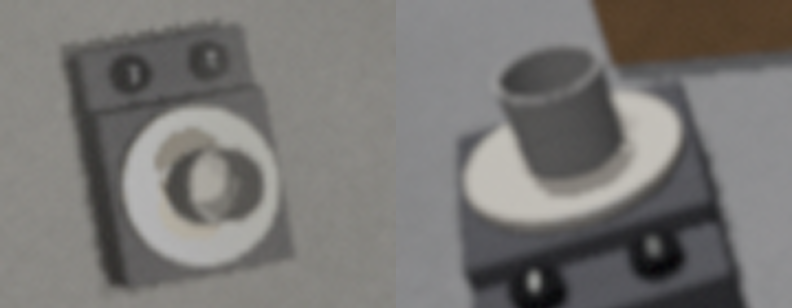

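View pics/c8b.png

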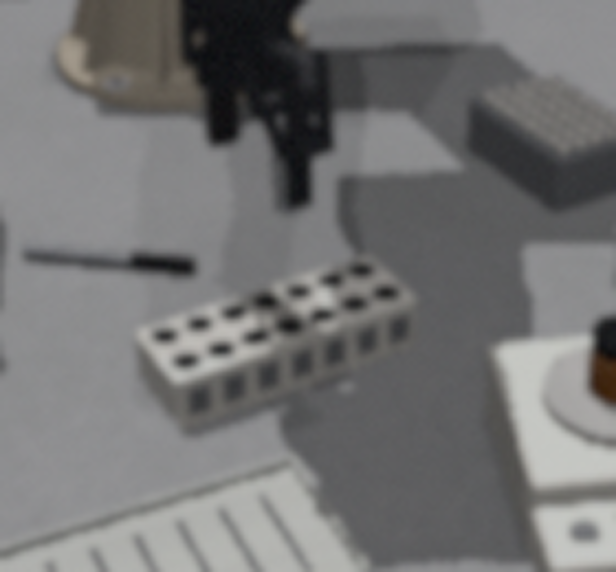

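The beaker stands upright near the centre of the white plate: left crop, base about (203,185), plate (201,186). Now a rack check from the scene corners in the second crop.

Run:
```python
from h import *
f=lambda x,y:((x+.5)/4.4-.5+170,(y+.5)/4.4-.5+130)
P=cast("scene",[f(*p) for p in[(138,335),(186,385),(414,298),(365,255)]],.038)*1000
print(P.round(1),P.mean(0))
e=P-np.roll(P,-1,0);print(np.linalg.norm(e,axis=1),np.degrees(np.arctan2(e[:,1],e[:,0])))
```

```text
[[ 470.3 -119. ]
 [ 529.1 -100.5]
 [ 483.1   56.2]
 [ 425.2   41. ]] [476.94533589 -30.57724098]
[ 61.65109111 163.35507636  59.92338983 166.23427425] [-162.54839802  -73.6380875    14.73850181  105.76196966]
```

```bash
python3 -m crank '[[4,1,15,0,0,0,1],[4,1,28,0,0,-0.3,1],[0,0,28,0,0,0,1],[0,0,22,0,0,0,1],[0,0,14,0,0,0,1],[0,0,8,0,0,0,1],[0,0,3,0,0,0,1],[0,0,0,0,0,0,1]]' 60; python3 g.py 475 -30.5 181 104;python3 -m crank '[[0,0,0,0,0,0,0.9],[0,0,0,0,0,0,0.82],[0,0,0,0,0,0,0.76],[0,0,0,0,0,0,0.7],[0,0,0,0,0,0,0.6],[0,0,0,0,0,0,0.5],[0,0,0,0,0,0,0.5],[0,0,0,0,0,0,0.5]]' 60; python3 g.py 475 -30.5 181 104
```

```text
clock: 37.7
tcp_pos: [0.4743, -0.03, 0.1819]
orientation: [0.0, 0.615, 0.788, 0.0]
wrist_force: [-0.6, 0.9, -0.1]
finger_gap: 0.0849
tcp [474.3 -30.  181.9] yaw 104.0 tilt 0.04 gap 84.9 F [-0.6  0.9 -0.1] t 37.7
tool shift [-0.7  0.6  0.9] tool turn z 0.0
clock: 38.7
tcp_pos: [0.4741, -0.03, 0.1822]
orientation: [0.0, 0.615, 0.788, 0.0]
wrist_force: [-1.5, -0.4, 5.2]
finger_gap: 0.0612
tcp [474.1 -30.  182.2] yaw 104.0 tilt 0.04 gap 61.2 F [-1.5 -0.4  5.2] t 38.7
tool shift [-0.7  0.7  1.2] tool turn z 0.0
```

```bash
python3 -m crank '[[0,0,-3,0,0,0,0.5],[0,0,-8,0,0,0,0.5],[0,0,-16,0,0,0,0.5],[0,0,-22,0,0,0,0.5],[0,0,-22,0,0,0,0.5],[0,0,-14,0,0,0,0.5],[0,0,-5,0,0,2.5,0.5],[0,0,0,0,0,2.5,0.5]]' 60; python3 g.py 644.4 -140.9 250 99.0
```

```text
clock: 39.7
tcp_pos: [0.4741, -0.0299, 0.2722]
orientation: [0.0, 0.65, 0.76, 0.0]
wrist_force: [-0.2, 0.5, -1.7]
finger_gap: 0.0609
tcp [474.1 -29.9 272.2] yaw 99.0 tilt 0.04 gap 60.9 F [-0.2  0.5 -1.7] t 39.7
tool shift [-136.2  151.    22.3] tool turn z -0.0
```

```bash
python3 -m crank '[[-8,9,0,0,0,0,0.5],[-18,20,0,0,0,0,0.5],[-28,31,0,0,0,0,0.5],[-30,33,0,0,0,0,0.5],[-26,29,0,0,0,0,0.5],[-16,18,0,0,0,0,0.5],[-8,9,4,0,0,0,0.5],[-2,2,4,0,0,0,0.5]]'; python3 -m crank '[[0,0,5,0,0,0,0.5],[0,0,10,0,0,0,0.5],[0,0,8,0,0,0,0.5],[0,0,4,0,0,0,0.5],[0,0,0,0,0,0,0.5],[0,0,0,0,0,0,0.5],[0,0,0,0,0,0,0.5],[0,0,0,0,0,0,0.5]]'
python3 - <<'E'
from g import *
go(644.4,-140.9,186.2,99)
for n in("scene","top"):cv2.imwrite(f"pics/{n}9.png",read_camera(n))
s=cv2.imread("pics/scene9.png")
cv2.imwrite("pics/c9.png",cv2.resize(s[170:300,140:280],None,fx=4.4,fy=4.4,interpolation=cv2.INTER_CUBIC))
E
```

```text
clock: 40.7
tcp_pos: [0.6447, -0.1408, 0.2626]
orientation: [-0.001, 0.649, 0.761, -0.0]
wrist_force: [-1.1, 0.2, -2.4]
finger_gap: 0.0609
clock: 41.7
tcp_pos: [0.6446, -0.1405, 0.2369]
orientation: [0.0, 0.649, 0.761, 0.0]
wrist_force: [-0.5, -0.4, -0.8]
finger_gap: 0.0608
tcp [ 644.6 -140.5  236.9] yaw 99.0 tilt 0.03 gap 60.8 F [-0.5 -0.4 -0.8] t 41.7
tool shift [-0.3 -0.3 50.7] tool turn z 0.0
```

View pics/c9.png

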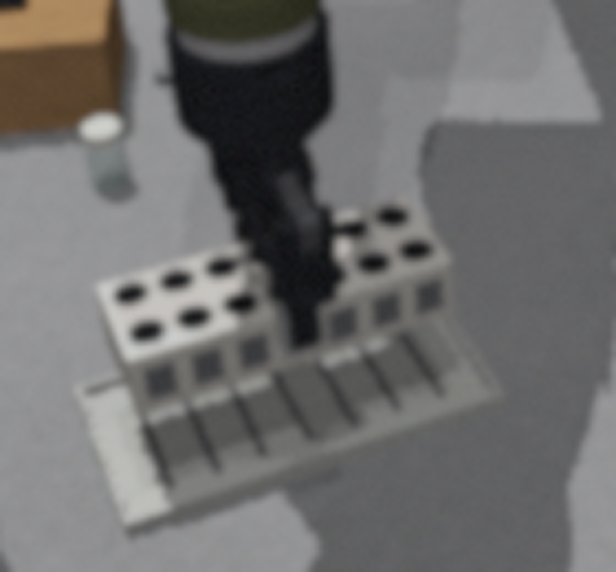

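The rack hangs level over the tray, and its ends at (125,330) and (430,250) lie inside the rim. Lowering it.

```bash
python3 -m crank '[[0,0,8,0,0,0,0.5],[0,0,14,0,0,0,0.5],[0,0,12,0,0,0,0.5],[0,0,8,0,0,0,0.5],[0,0,3,0,0,0,0.5],[0,0,1.5,0,0,0,0.5],[0,0,0.7,0,0,0,0.5],[0,0,0,0,0,0,0.5]]'; python3 -m crank '[[0,0,0.7,0,0,0,0.5],[0,0,0.6,0,0,0,0.5],[0,0,0.5,0,0,0,0.5],[0,0,0.4,0,0,0,0.5],[0,0,0.4,0,0,0,0.5],[0,0,0,0,0,0,0.5],[0,0,0,0,0,0,0.5],[0,0,0,0,0,0,0.5]]'; python3 g.py 644.4 -140.9 186.2 99
```

```text
clock: 42.8
tcp_pos: [0.6446, -0.1405, 0.1898]
orientation: [0.0, 0.649, 0.761, 0.0]
wrist_force: [0.2, -0.6, -2.5]
finger_gap: 0.0607
clock: 43.8
tcp_pos: [0.6445, -0.1405, 0.1868]
orientation: [0.0, 0.649, 0.761, -0.0]
wrist_force: [-0.4, -0.2, -1.3]
finger_gap: 0.0611
tcp [ 644.5 -140.5  186.8] yaw 99.0 tilt 0.01 gap 61.1 F [-0.4 -0.2 -1.3] t 43.8
tool shift [-0.4 -0.1  0.6] tool turn z 0.0
```

```bash
python3 -m crank '[[0,0,0.4,0,0,0,0.5],[0,0,0.3,0,0,0,0.5],[0,0,0.3,0,0,0,0.5],[0,0,0.2,0,0,0,0.5],[0,0,0,0,0,0,0.5],[0,0,0,0,0,0,0.5],[0,0,0,0,0,0,0.5],[0,0,0,0,0,0,0.5]]';  python3 g.py 644.4 -140.9 186.2 99
```

```text
clock: 44.8
tcp_pos: [0.6445, -0.1405, 0.1862]
orientation: [0.0, 0.649, 0.761, 0.0]
wrist_force: [-2.4, 0.6, 5.2]
finger_gap: 0.0609
tcp [ 644.5 -140.5  186.2] yaw 99.0 tilt 0.02 gap 60.9 F [-2.4  0.6  5.2] t 44.8
tool shift [-0.4 -0.1  0. ] tool turn z 0.0
```

Contact. I open only part-way at first, because of the rim, then lift and retreat.

```bash
python3 -m crank '[[0,0,0,0,0,0,0.74],[0,0,0,0,0,0,0.76],[0,0,0,0,0,0,0.8],[0,0,0,0,0,0,0.82],[0,0,-3,0,0,0,0.84],[0,0,-8,0,0,0,0.88],[0,0,-18,0,0,0,0.9],[0,0,-28,0,0,0,1]]'; python3 -m crank '[[0,0,-30,0,0,0,1],[0,0,-30,0,0,0,1],[0,0,-15,0,0,0,1],[0,-20,0,0,0,0,1],[0,-35,0,0,0,0,1],[-20,-40,0,0,0,0,1],[-40,-30,0,0,0,0,1],[-40,-30,0,0,0,0,1]]';python3 -m crank '[[-40,-40,0,0,0,0,1],[-40,-40,0,0,0,0,1],[-40,-25,0,0,0,0,1],[-40,-10,0,0,0,0,1],[-40,0,0,0,0,0,1],[-30,0,0,0,0,0,1],[-15,0,0,0,0,0,1],[0,0,0,0,0,0,1]]'
python3 - <<'E'
from g import *
go(300,-480,330)
for n in("scene","top"):cv2.imwrite(f"pics/{n}10.png",read_camera(n))
E
```

```text
clock: 45.8
tcp_pos: [0.6443, -0.1404, 0.2436]
orientation: [-0.0, 0.649, 0.761, -0.0]
wrist_force: [-0.2, -0.2, -0.5]
finger_gap: 0.0854
clock: 46.8
tcp_pos: [0.5062, -0.2643, 0.3181]
orientation: [0.0, 0.649, 0.761, -0.0]
wrist_force: [1.0, 0.3, -0.1]
finger_gap: 0.0853
clock: 47.8
tcp_pos: [0.4318, -0.5245, 0.3171]
orientation: [-0.0, 0.65, 0.76, 0.0]
wrist_force: [0.1, 0.7, -0.1]
finger_gap: 0.0853
tcp [ 431.8 -524.5  317.1] yaw 99.0 tilt 0.02 gap 85.3 F [ 0.1  0.7 -0.1] t 47.8
tool shift [  64.5 -123.3  -12.8] tool turn z 0.0
```

View pics/scene10.png

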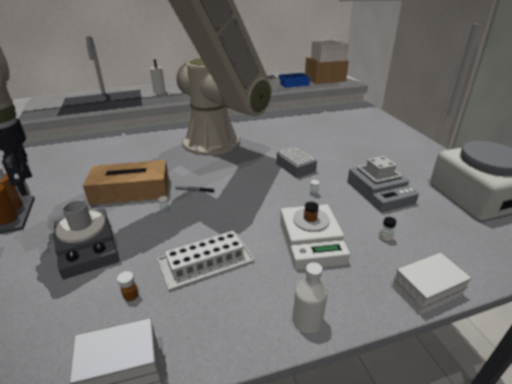

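View pics/top10.png

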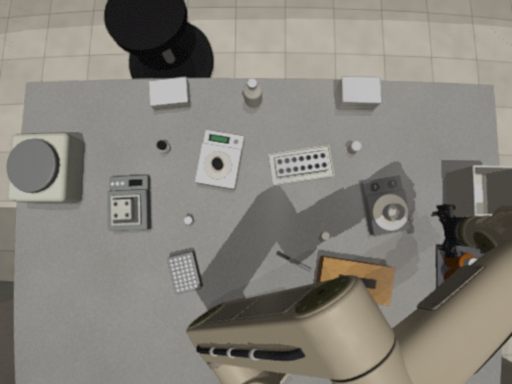

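All four pieces are in place and the vials stand at (188,219) and (325,236) in the top view. Last come the numeric checks.

Run:
```python
from h import *
t=cv2.imread("pics/top10.png");U=8
def con(x0,x1,y0,y1,f,near,k=0):
    i=cv2.resize(t[y0:y1,x0:x1],None,fx=U,fy=U).astype(int); m=(f(i)*255).astype(np.uint8)
    if k: m=cv2.morphologyEx(m,cv2.MORPH_CLOSE,np.ones((k,k)))
    return (big(m,((near[0]-x0)*U,(near[1]-y0)*U))+.5)/U-.5+[x0,y0]
el=lambda c,z:[np.round(v,1) for v in cv2.fitEllipse((cast("top",c,z)*1000).astype(np.float32).reshape(-1,1,2))]
re=lambda c,z:[np.round(v,1) for v in cv2.minAreaRect((cast("top",c,z)*1000).astype(np.float32).reshape(-1,1,2))]
print("lid",el(con(200,240,145,185,lambda i:i.max(2)<60,(217,164)),.1))
print("block",re(con(107,140,190,225,lambda i:i.min(2)>165,(123,215),25),.096))
print("vialL",el(con(175,205,205,235,lambda i:i.min(2)>155,(188,219)),.044))
print("vialR",el(con(312,340,222,250,lambda i:i.min(2)>112,(325,236)),.044))
for a,b in((t[190:225,107:140],"f1"),(t[145:190,262:340],"f2"),(t[185:235,365:415],"f3")):cv2.imwrite(f"pics/{b}.png",cv2.resize(a,None,fx=8,fy=8,interpolation=cv2.INTER_CUBIC))
```

```text
lid [array([632. , 125.7]), array([27.5, 34.4]), np.float64(117.7)]
block [array([489.7, 424.8]), array([55.3, 56.4]), np.float64(3.4)]
vialL [array([457.9, 225.3]), array([23.8, 25.5]), np.float64(177.9)]
vialR [array([ 390.1, -227. ]), array([59.5, 80. ]), np.float64(9.2)]
```

View pics/f2.png

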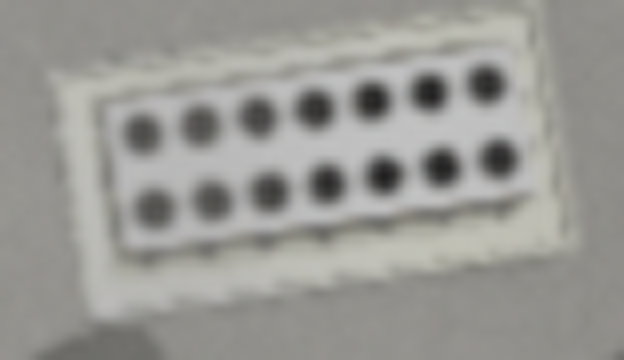

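View pics/f1.png

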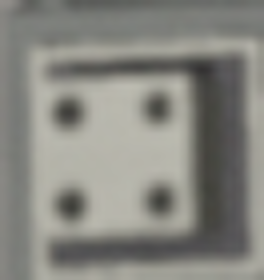

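View pics/f3.png

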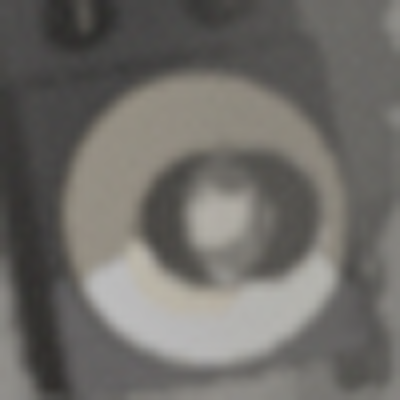

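Run:
```python
from h import *
t=cv2.imread("pics/top10.png");U=8
i=cv2.resize(t[222:250,312:340],None,fx=U,fy=U).astype(int).min(2)
for th in (125,135,145):
    m=((i>th)*255).astype(np.uint8); c=(big(m,(104,112))+.5)/U-.5+[312,222]
    e=cv2.fitEllipse((cast("top",c,.044)*1000).astype(np.float32).reshape(-1,1,2)); print(th,np.round(e[0],1),np.round(e[1],1))
cv2.imwrite("pics/f4.png",i)
print(get_state()["wrist_force"].round(1),get_state()["clock"]);
```

```text
125 [ 389.2 -228.1] [56.6 77.8]
135 [ 389.4 -231.1] [53.  71.9]Traceback (most recent call last):
  File "<stdin>", line 5, in <module>
  File "h.py", line 17, in big
    return max(cs,key=lambda c:cv2.pointPolygonTest(c,near,True))[:,0].astype(float)
           ~~~^^^^^^^^^^^^^^^^^^^^^^^^^^^^^^^^^^^^^^^^^^^^^^^^^^^
ValueError: max() iterable argument is empty
```

Run:
```python
from h import *
a=[cv2.resize(cv2.imread(f"pics/top{k}.png")[222:250,312:340],None,fx=12,fy=12,interpolation=cv2.INTER_CUBIC) for k in(0,10)]
cv2.imwrite("pics/f4.png",np.hstack(a))
```

```text
(no output)
```

View pics/f4.png

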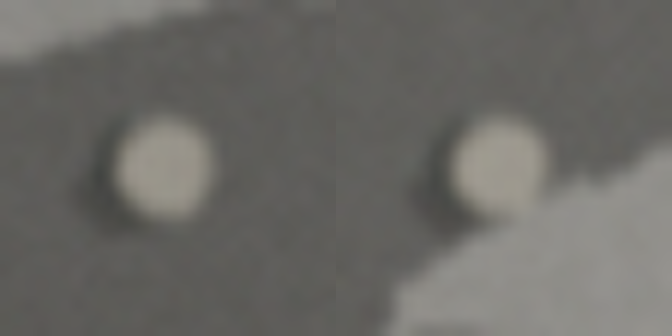

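The right vial's cap is at (163,167) before and (498-336=162,167) after, so it has not moved. Handing in.

```bash
python3 -c "
from workcell import *
print(hand_in())"
```

```text
the job is handed in; nothing more can be done
None
```

I took the stack apart from the top down, one piece at a time: bottle to the balance pan, block to the heater plate, beaker to the stirrer plate, rack to the drip tray. Each piece was lowered until the wrist force showed light contact (about 1–7 N), then released. I handed in at about 48 s with the gripper clear of everything.

My last checks, by camera:
- **Weighing bottle:** it stands upright on the pan, about 2.5–4 mm off centre. The two cameras differ by 1–2 mm on this, and I left it.
- **Block:** it lies flat inside the lip, about 2–3 mm off centre and parallel to the lip to within about 0.5°.
- **Beaker:** it stands upright within a few mm of the plate centre, judged by eye from the picture.
- **Rack:** it lies flat in the tray, aligned and inside the rim, also judged by eye.
- **Vials:** neither moved. The left one measured within 0.2 mm of where it started. The mask for the right one failed in the mixed shadow, so I compared pictures before and after, and they matched to within a tenth of a pixel.

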